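# Lid a two-tier steamer and lock its cam latch

## Task

Pick up the steamer's loose lid by its black knob, set it gently and flat into the rim of the top tier and let go. Then swing the red-gripped latch handle at the steamer's side up over its cam until it drops into the low notch with its tongue over the lid, without forcing it against the stop beyond the notch, and let go. Leave the bowl, the pepper grinder and the spatula where they are.

Things in the scene. Friction and masses are not known exactly. Their poses are not given: they have to be found in the camera images.
- steamer: Brushed steel steamer of two stacked tiers, 210 mm across, 150 mm high, open at the top, fixed to the bench. Origin: centre of its underside on the bench; z up. Its own -x side carries the latch. Small loop handles stand out to 134 mm from its axis on its +y and -y sides, 45 and 115 mm up.
- steamer_rim (a point): Centre of the open mouth, level with the rim's top, 150 mm above the bench. The mouth is 197 mm in inner diameter, the wall 6.5 mm thick.
- lid: Loose steel lid, 0.35 to 0.6 kg. Upwards: plug 188 mm across, 8 mm high, that drops into the mouth; flange 208 mm across, 4 mm thick, that rests on the rim; low dome 150 mm across, 12 mm high; knob. Origin: centre of the plug's underside; z up. It starts on the bench on its plug; seated, the origin is 142 mm above the bench. Its yaw does not matter.
- lid_knob (a point): Centre of the lid's black cylindrical knob, 32 mm across and 30 mm high (24 to 54 mm above the lid's origin), upright on the middle of the dome.
- handle_grip (a point): Middle of the red upright grip at the outer end of the latch handle: a cylinder 18 mm across and 45 mm high, 90 mm from the handle's turning axis. The point is on its axis, 22.5 mm above the lever's top face. In the fingers it must stay free to rise 8 mm and then drop 13 mm: grip it lightly, fingertips well clear of the lever.
- handle: Steel latch handle that turns about the upright axis of the latch post. Origin: on that axis, level with the lever's top face; x along the lever to the red grip, z up. Lever 16 mm wide, 10 mm thick, 98 mm long. Start: lever roughly along the steamer's side. Swing it counter-clockwise from above by 0.6 to 1.75 rad until it points within 0.4 rad of the steamer's own -x.
- handle_top (a point): Top of the handle's hub, on its axis, 20 mm above the handle's origin; it shows the handle's height. The handle starts about 5 mm above its lowest height, climbs a ramp to 13 mm above it over 0.45 rad of turn, and just past the crest drops the 13 mm into a notch about 0.2 rad wide, ended by a hard stop. In the notch the handle's origin is 145 to 146 mm above the bench.
- handle_pin (a point): Foot of the pin under the lever, 40 mm from the axis, that rides on the brass cam collar. A spring pulls the handle down with 7 to 10 N; the ramp takes about 2 to 6 N of sideways push at the grip, and the handle slides back if let go on it. The collar is fitted up to 0.35 rad either way, differently each time, so crest and notch must be found by feel.
- handle_tongue (a point): Point under the tongue, a bar 14 mm wide and 65 mm long on the handle's side opposite to the grip (own -x), 10.5 to 18.5 mm above the handle's origin. The point is 60 mm from the turning axis. In the notch it hangs about 2.5 mm above the seated lid's flange.
- cam_post: Fixed post of the latch with its brass cam collar, 94 mm across, 116 to 133 mm above the bench. Origin: on the bench, on the handle's turning axis, 150 mm from the steamer's axis on its -x side; axes as the steamer's: they do not show the collar's angle. The pin may load the cam with 45 N at most, about 18 N of push at the grip against the stop.
- bowl: Green glass bowl, 130 mm across, 60 mm high, a bystander. Origin: centre of its underside.
- grinder: White plastic pepper grinder with a twist top, 52 mm across, 146 mm high, a bystander. Origin: centre of its underside.
- spatula: Spatula with orange silicone blade lying flat on the bench, 255 mm long, 14 mm high, a bystander. Origin: at its underside, x along it to the blade.
Things that resemble listed ones, but are neither listed nor needed, are in the scene too. What is meant by the lid is not blue, and is the smaller of those in its own colour.

How it is judged:
By the outcome, as a careful person would: the job done as asked, in the order asked, and still so for the second after the job is handed in, with the robot touching nothing.
It also fails if it takes over 61 s, if anything falls off the work surface, if the arm or the gripper's body presses on something with over 40 N, if the wrist force passes 120 N, or if a joint passes its speed limit or range.

## Robot

A 6-joint arm with a two-finger parallel gripper is mounted at the origin on the work surface. World frame = base frame: x ahead of the robot, y to its left, z up, the work surface at z = 0. Lengths are in m, angles in rad, forces in N, time in s.
With the tool pointing down it reaches from about 0.35 to 0.775 m from the base axis. Payload 7.3 kg.
Tool frame: the origin (TCP) lies on the centre line of the jaws, within the pads' length; the fingertips stand 25 mm ahead of it and the grasp point (between the pads) lies 6 mm ahead of it (r.nose_length is the z of the fingertips in the tool frame, in m); z points along the fingers, y is the direction in which the jaws open and shut (so a half turn about z gives the same grasp; the last joint's range is limited). The gripper opens to 92 mm and grips with 3 to 60 N. Pads are 19 mm wide; open, the fingers measure 130 mm over their backs; the gripper's body (75 mm by 190 mm) begins 47 mm behind the grasp point.
Start: joints at [1.058, 0.342, 1.524, -0, 1.275, -0.146], TCP at [0.188, 0.49, 0.252] pointing down, gripper open.
Joint ranges: [-2.53, 2.53], [-0.77, 2.02], [0.04, 2.7], [-1, 4.14], [0.28, 2.66], [-3.11, 3.11]. Speed limits (rad/s): [2.57, 2.57, 3.14, 3.14, 3.14, 3.14].

## Interface

Orientations are given as a unit quaternion [x, y, z, w].
In Python, from workcell import monitor, optics, order, spotter, r gives the robot as it stands.
- The arm moves only by the tool carry_out, never from a script. Its argument "motion" is a list of rows, each an object of numbers: "tx", "ty", "tz": the shift along the tool's x, y, z each as a share of 40 cm, from -1 to 1; "wx", "wy", "wz": the turn, a rotation vector about the tool's x, y, z each as a share of 360 degrees, from -1 to 1; "fingers": the gripper's target within -1 to 1 (shut at 1, half-way at 0, fully open at -1). A call has 1 to 8 rows; each row shifts and turns the pose as measured when the row begins, along the tool's axes as they then stand; what a row does not reach is not made up. A row lasts 1/12 s, in which the tool goes at most 41.7 mm and 7.16 degrees, less where a joint would pass 70% of its speed; a pose out of reach is approached as far as the arm can. A call with a number of a shift or a turn outside -1 to 1 is refused whole. A call with a gripper value outside its range is refused whole. The fingers move at their own pace and stop on an object; the grip force is fixed at half the most. Time passes only in rows, so rows that do not move let the fingers close. It gives the time, the measured TCP pose, the force and the opening at its end, in the units of the state.
- monitor.get_obs(): the state, without advancing time (a new reading comes with each control period).
- optics.camera(name): name is "scene" or "top" or "wrist"; returns a dict with "frame" (400x640x3 uint8, red, green, blue), "depth" (400x640 float32, m along the optical axis (not along the pixel's ray), 0 where there is no reading), "fovy" (degrees; the focal length in pixels is half the picture's height over the tangent of half this angle, whatever the lens; pixels are square), "cx", "cy" (the principal point, pixels), "T" (4x4, takes a point from camera to world coordinates). Camera axes: x right, y down, z forward; pixel columns grow to the right and rows downward; lengths in m; the calibration is good to about 2 mm. A picture is of the moment at which its call begins.
- order.hand_in(): hands the job in, once; it reports no verdict.
Trained networks look in the newest picture that a camera, given by its name, has taken for a name from the list of things; names that differ only in an ending like _2 or _b are one class to them, and where a whole thing is asked for, a point or a joint stands for the part that bears it (a point fixed in the world has none). Each returns a list of dicts, best first, with "conf" (0 to 1); they miss things now and then, are a little off and sometimes report something else, mostly with a low value. They report only what shows in the picture. A call takes as long as a camera call. They do not tell look-alikes from the thing itself.
- spotter.look_for(thing, camera): "point" ([column, row] in pixels, amid what is visible of it).
- spotter.regions_of(thing, camera): "mask" (400x640 bool, what is visible of it) and "point" ([column, row] in pixels, amid what is visible of it).
- spotter.spot_point(thing, camera): "point" ([column, row] in pixels: a listed point, or the origin of a listed thing).
The state is a dict: "time_s": time; "joints": joint angles; "qd": joint speeds; "effort": joint torques, N m; "position": TCP position; "ee_rot": TCP orientation; "ft_force": force on the tool from outside, world axes, zero at the start; "wrist_torque": the same for the moment, N m; "grip_width": finger opening in m.
Only numpy, scipy, OpenCV 4.12 (cv2) and the standard library are available. Lean on these libraries where they do the work, as an engineer would, in place of code of your own. Each camera call takes 0.05 s, during which the arm holds its last target. There are 200 camera calls.

## Working session

There is one attempt and no reset: what is moved stays moved. The work goes in short steps, Python scripts to look and compute and a tool call to move; the robot and the scene stay as the last step left them, time stands still between calls to the robot, and variables do not carry over. Pictures are saved under pics/ and viewed, about 8 in all and at most 12, crops included, and the job is handed in when it is done.

Besides the shell and the picture viewer there is one more tool, called after ">>>" as name(argument=value, ...) on one line, values as JSON. carry_out: Moves the arm, as the interface text tells. Its arguments: {"type":"object","properties":{"motion":{"type":"array"}},"required":["motion"]}

```bash
mkdir -p pics
cat > h.py <<'E'
import numpy as np, cv2
from workcell import monitor, optics, order, spotter, r
from scipy.spatial.transform import Rotation as R
def ray(c,p):
    f=200/np.tan(np.radians(c['fovy'])/2)
    return np.array([(p[0]-c['cx'])/f,(p[1]-c['cy'])/f,1.])
def at_depth(c,p,d=None):
    if d is None:
        u,v=int(round(p[0])),int(round(p[1])); w=c['depth'][max(v-1,0):v+2,max(u-1,0):u+2]; w=w[w>0]
        if len(w)==0: return None
        d=np.median(w)
    return (c['T']@np.r_[ray(c,p)*d,1])[:3]
def at_z(c,p,z):
    d=c['T'][:3,:3]@ray(c,p); o=c['T'][:3,3]; return o+d*(z-o[2])/d[2]
def save(n,c): cv2.imwrite('pics/'+n,c['frame'][:,:,::-1])
E
cat > a.py <<'E'
from h import *
np.set_printoptions(precision=3,suppress=True)
o=monitor.get_obs(); print(o['time_s'],o['position'],o['ee_rot'],o['ft_force'],o['grip_width'],r.nose_length)
cs={n:optics.camera(n) for n in('scene','top')}
cv2.imwrite('pics/1.png',np.vstack([cs[n]['frame'] for n in cs])[:,:,::-1][:, :][::1])
im=np.vstack([cs[n]['frame'] for n in cs])[:,:,::-1]; cv2.imwrite('pics/1.png',cv2.resize(im,(480,600)))
save('scene.png',cs['scene']); save('top.png',cs['top'])
for n,c in cs.items():
    print(n,c['T'][:3,3])
    for t in ['steamer_rim','lid_knob','lid','handle_grip','handle','handle_top','handle_tongue','cam_post','bowl','grinder','spatula','steamer']:
        for d in spotter.spot_point(t,n)[:4]:
            p=d['point']; q=at_depth(c,p); print(n,t,round(d['conf'],2),np.round(p,1),q)
print(monitor.get_obs()['time_s'])
E
python3 a.py
```

```text
0.0 [0.188 0.49  0.251] [ 0.182  0.983 -0.001 -0.   ] [ 0.435 -0.756 -0.45 ] 0.09190487191119277 0.025
scene [ 1.286 -0.367  0.946]
scene steamer_rim 0.67 [432.  183.7] [0.544 0.242 0.079]
scene lid_knob 0.81 [290.3 224.8] [ 0.544 -0.204  0.056]
scene lid_knob 0.76 [211.4 169.8] [ 0.25  -0.381  0.065]
scene lid_knob 0.73 [358.6 177.6] [0.521 0.007 0.154]
scene lid_knob 0.7 [178.4 251.7] [ 0.539 -0.514  0.055]
scene lid 0.82 [292.4 236. ] [ 0.561 -0.204  0.024]
scene lid 0.68 [214.3 183. ] [ 0.274 -0.382  0.029]
scene lid 0.59 [181.9 263.9] [ 0.558 -0.514  0.025]
scene lid 0.29 [378.5 227.9] [0.613 0.041 0.025]
scene handle_grip 0.64 [363.8 171.8] [0.364 0.102 0.012]
scene handle 0.58 [380.4 197.4] [0.618 0.029 0.162]
scene handle 0.44 [357.4 175.6] [0.515 0.006 0.156]
scene handle_top 0.67 [382.  189.1] [0.599 0.041 0.171]
scene handle_top 0.28 [271.2 291. ] [ 0.705 -0.304  0.007]
scene handle_tongue 0.6 [399.1 209. ] [0.627 0.088 0.106]
scene cam_post 0.68 [375.4 232. ] [0.612 0.033 0.009]
scene bowl 0.63 [272. 292.] [ 0.708 -0.302  0.006]
scene grinder 0.77 [371.2 303.6] [ 0.837 -0
[... 398 characters left out ...]
[ 0.225 -0.378  0.069]
top lid 0.83 [338.5 205.6] [ 0.523 -0.197  0.054]
top lid 0.81 [438.3 199.8] [ 0.531 -0.505  0.045]
top lid 0.75 [404.2 302. ] [ 0.233 -0.368  0.07 ]
top handle 0.83 [252.2 178. ] [0.587 0.045 0.168]
top handle_top 0.9 [254.6 171. ] [0.606 0.038 0.17 ]
top handle_tongue 0.76 [245.2 155.9] [0.653 0.065 0.166]
top cam_post 0.88 [263.4 190.2] [0.562 0.021 0.122]
top bowl 0.97 [367.7 156.8] [ 0.693 -0.302  0.003]
top grinder 0.91 [294.8 122.1] [ 0.789 -0.072  0.081]
top spatula 0.77 [249.7 259.2] [0.376 0.079 0.014]
top steamer 0.92 [217.9 183.1] [0.602 0.165 0.076]
top steamer 0.66 [338.5 205.4] [ 0.523 -0.197  0.055]
top steamer 0.33 [201.5 172.1] [0.639 0.216 0.076]
1.3
```

View top.

```bash
python3 -c "
import cv2
a=cv2.imread('pics/scene.png')[120:350,120:520];b=cv2.imread('pics/top.png')[80:350,140:500]
a=cv2.resize(a,(520,299));b=cv2.resize(b,(400,300))
import numpy as np
o=np.zeros((600,520,3),'uint8');o[:299]=a;o[300:,:400]=b;cv2.imwrite('pics/1.png',o)"
```

```text
(no output)
```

View pics/1.png

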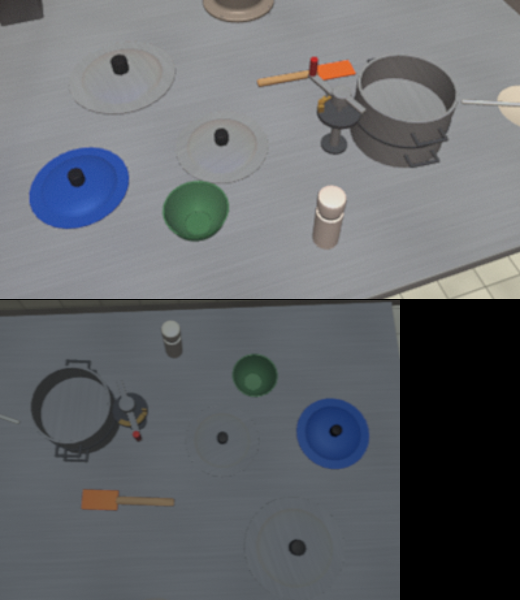

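```bash
cat > b.py <<'E'
from h import *
from scipy.optimize import least_squares
np.set_printoptions(precision=4,suppress=True)
o=monitor.get_obs(); print(o['time_s'],o['joints'])
def cloud(c):
    v,u=np.mgrid[:400,:640]; f=200/np.tan(np.radians(c['fovy'])/2); d=c['depth']
    P=np.stack([(u-c['cx'])/f*d,(v-c['cy'])/f*d,d],-1)@c['T'][:3,:3].T+c['T'][:3,3]; P[d==0]=np.nan; return P
def circ(p,r0=None):
    m=np.median(p,0)
    return least_squares(lambda q:np.hypot(p[:,0]-q[0],p[:,1]-q[1])-(q[2] if r0 is None else r0),[*m,.1],loss='soft_l1',f_scale=.002).x
for n in('top','scene'):
    c=optics.camera(n); P=cloud(c); x,y,z=P[...,0],P[...,1],P[...,2]
    m=(abs(z-.15)<.004)&(np.hypot(x-.64,y-.21)<.14)&(np.hypot(x-.605,y-.04)>.075)
    p=P[m][:,:2]; print(n,'rim',m.sum(),circ(p),np.median(z[m]))
    m=(abs(z-.054)<.008)&(np.hypot(x-.53,y+.204)<.03); p=P[m]; print('knobtop',m.sum(),p.mean(0),np.ptp(p[:,:2],0),(p[:,:2].max(0)+p[:,:2].min(0))/2)
    m=(abs(z-.01)<.004)&(np.hypot(x-.53,y+.204)<.115); p=P[m]; print('flange',m.sum(),circ(p[:,:2],.104))
    m=(abs(z-.17)<.006)&(np.hypot(x-.606,y-.035)<.016); p=P[m]; print('hub',m.sum(),p.mean(0))
    F=c['frame'].astype(int); red=(F[...,0]>90)&(F[...,1]<.4*F[...,0])&(F[...,2]<.4*F[...,0])
    k,l,s,ce=cv2.connectedComponentsWithStats(red.astype('uint8'))
    for i in range(1,k):
        if s[i,4]>15: print('red',s[i],ce[i],at_z(c,ce[i],.175),at_z(c,ce[i],.195),np.nanmedian(P[l==i],0),np.nanmax(P[l==i],0))
E
python3 b.py
```

```text
1.3 [ 1.058   0.342   1.5241  0.0001  1.2754 -0.146 ]
top rim 420 [0.6129 0.192  0.1012] 0.14910519493816754
knobtop 81 [ 0.5305 -0.2003  0.053 ] [0.0308 0.0277] [ 0.5312 -0.2003]
flange 1329 [ 0.5343 -0.2013  0.1   ]
hub 85 [0.6044 0.0365 0.1693]
scene rim 487 [0.6145 0.1886 0.1012] 0.15070243181681975
knobtop 89 [ 0.5344 -0.2038  0.0541] [0.0305 0.0304] [ 0.5317 -0.2036]
flange 806 [ 0.5274 -0.1993  0.1   ]
hub 93 [0.6072 0.0339 0.1709]
red [359 164   5  14  59] [360.7119 170.339 ] [0.5159 0.0145 0.175 ] [0.5359 0.0046 0.195 ] [0.522  0.0114 0.1825] [0.5261 0.0205 0.1971]
```

>>> carry_out(motion=[{"tx":-0.076,"ty":-0.07},{"tx":-0.076,"ty":-0.07},{"tx":-0.076,"ty":-0.07},{"tx":-0.076,"ty":-0.07},{"tx":-0.076,"ty":-0.07},{"tx":-0.076,"ty":-0.07},{"tx":-0.076,"ty":-0.07},{"tx":-0.076,"ty":-0.07}])

```text
invalid input
```

>>> carry_out(motion=[{"tx":-0.076,"ty":-0.07},{"tx":-0.076,"ty":-0.07},{"tx":-0.076,"ty":-0.07},{"tx":-0.076,"ty":-0.07},{"tx":-0.076,"ty":-0.07},{"tx":-0.076,"ty":-0.07},{"tx":-0.076,"ty":-0.07},{"tx":-0.076,"ty":-0.07}])

```text
invalid input
```

>>> carry_out(motion=[{"tx":-0.076,"ty":-0.07,"tz":0,"wx":0,"wy":0,"wz":0,"fingers":-1},{"tx":-0.076,"ty":-0.07,"tz":0,"wx":0,"wy":0,"wz":0,"fingers":-1},{"tx":-0.076,"ty":-0.07,"tz":0,"wx":0,"wy":0,"wz":0,"fingers":-1},{"tx":-0.076,"ty":-0.07,"tz":0,"wx":0,"wy":0,"wz":0,"fingers":-1},{"tx":-0.076,"ty":-0.07,"tz":0,"wx":0,"wy":0,"wz":0,"fingers":-1},{"tx":-0.076,"ty":-0.07,"tz":0,"wx":0,"wy":0,"wz":0,"fingers":-1},{"tx":-0.076,"ty":-0.07,"tz":0,"wx":0,"wy":0,"wz":0,"fingers":-1},{"tx":-0.076,"ty":-0.07,"tz":0,"wx":0,"wy":0,"wz":0,"fingers":-1}])

```text
time_s: 2.07
position: [0.335, 0.194, 0.2506]
ee_rot: [0.175, 0.985, 0.002, 0.001]
ft_force: [1.9, 0.0, 0.6]
grip_width: 0.092
```

>>> carry_out(motion=[{"tx":-0.074,"ty":-0.07,"tz":0,"wx":0,"wy":0,"wz":0,"fingers":-1},{"tx":-0.074,"ty":-0.07,"tz":0,"wx":0,"wy":0,"wz":0,"fingers":-1},{"tx":-0.074,"ty":-0.07,"tz":0,"wx":0,"wy":0,"wz":0,"fingers":-1},{"tx":-0.074,"ty":-0.07,"tz":0,"wx":0,"wy":0,"wz":0,"fingers":-1},{"tx":-0.074,"ty":-0.07,"tz":0,"wx":0,"wy":0,"wz":0,"fingers":-1},{"tx":-0.074,"ty":-0.07,"tz":0,"wx":0,"wy":0,"wz":0,"fingers":-1},{"tx":-0.074,"ty":-0.07,"tz":0,"wx":0,"wy":0,"wz":0,"fingers":-1},{"tx":-0.074,"ty":-0.07,"tz":0,"wx":0,"wy":0,"wz":0,"fingers":-1}])

```text
time_s: 2.73
position: [0.4799, -0.1067, 0.2524]
ee_rot: [0.176, 0.984, 0.003, 0.004]
ft_force: [0.8, 0.2, 1.0]
grip_width: 0.0917
```

>>> carry_out(motion=[{"tx":-0.07,"ty":-0.066,"tz":0.02,"wx":0,"wy":0,"wz":0,"fingers":-1},{"tx":-0.07,"ty":-0.066,"tz":0.02,"wx":0,"wy":0,"wz":0,"fingers":-1},{"tx":-0.07,"ty":-0.066,"tz":0.02,"wx":0,"wy":0,"wz":0,"fingers":-1},{"tx":0,"ty":0,"tz":0,"wx":0,"wy":0,"wz":0,"fingers":-1}])

```text
time_s: 3.07
position: [0.5351, -0.2228, 0.2272]
ee_rot: [0.179, 0.984, 0.002, 0.007]
ft_force: [-1.8, 1.2, -0.2]
grip_width: 0.0919
```

```bash
cat > c.py <<'E'
from h import *
np.set_printoptions(precision=4,suppress=True)
c=optics.camera('wrist'); save('w1.png',c)
o=monitor.get_obs(); Rt=R.from_quat(o['ee_rot']); print(o['time_s'],o['position'],o['ee_rot'],o['joints'],o['ft_force'])
for d in spotter.spot_point('lid_knob','wrist')[:2]: print(d, at_z(c,d['point'],.039), at_depth(c,d['point']))
for d in spotter.regions_of('lid_knob','wrist')[:2]: print(d['conf'],d['point'])
import b2
P=b2.cloud(c); x,y,z=[P[...,i] for i in range(3)]
m=(abs(z-.054)<.008)&(np.hypot(x-.53,y+.202)<.03); p=P[m]
if m.sum(): 
    q=np.array([*(p[:,:2].max(0)+p[:,:2].min(0))/2,p[:,2].mean()]); print(m.sum(),p.mean(0),np.ptp(p,0),q)
    print('tool delta',Rt.inv().apply(q-o['position']))
E
sed -n '/^def cloud/,/^    return least/p' b.py > t; (echo "import numpy as np
from scipy.optimize import least_squares"; sed -n '/^def cloud/,/^for n/p' b.py | sed '$d') > b2.py; python3 c.py
```

```text
3.1167 [ 0.5341 -0.2203  0.2278] [0.1788 0.9839 0.0026 0.006 ] [-0.5284  0.4519  1.4212  0.0095  1.2591 -1.7425] [-0.0497  0.1366  0.3509]
{'point': [336.8, 167.8], 'conf': 0.95} [ 0.534 -0.204  0.039] [ 0.5303 -0.2035  0.0546]
0.82 [338.3, 150.4]
0.63 [65.5, 31.0]
891 [ 0.531  -0.2024  0.0539] [0.0313 0.0311 0.0107] [ 0.532  -0.2025  0.0539]
tool delta [0.0101 0.0146 0.1739]
```

```bash
cat > go.py <<'E'
# go.py x y z [yaw_of_tool_y_deg]: print total shares to reach target, tool down
import sys
from h import *
np.set_printoptions(precision=4,suppress=True)
o=monitor.get_obs(); Rt=R.from_quat(o['ee_rot']); p=np.array(o['position'])
y=Rt.apply([0,1,0]); yaw=np.degrees(np.arctan2(y[1],y[0]))
t=np.array(list(map(float,sys.argv[1:4]))); ty=np.radians(float(sys.argv[4]) if len(sys.argv)>4 else yaw)
Y=np.array([np.cos(ty),np.sin(ty),0]); Z=np.array([0,0,-1]); T=R.from_matrix(np.c_[np.cross(Y,Z),Y,Z])
print('t',round(o['time_s'],2),'pos',p,'yaw',round(yaw,2),'q',np.round(o['joints'],3),'F',np.round(o['ft_force'],1))
print('shift share',Rt.inv().apply(t-p)/.4,'turn share',(Rt.inv()*T).as_rotvec()/2/np.pi)
E
python3 go.py 0.5315 -0.2025 0.053
```

```text
t 3.22 pos [ 0.5334 -0.2169  0.2293] yaw 69.57 q [-0.524  0.447  1.425  0.01   1.26  -1.742] F [0.3 0.2 1.1]
shift share [0.0219 0.0284 0.4408] turn share [ 0.0013  0.0018 -0.    ]
```

>>> carry_out(motion=[{"tx":0.02,"ty":0.027,"tz":0.05,"wx":0.0013,"wy":0.0018,"wz":0,"fingers":-1},{"tx":0,"ty":0,"tz":0.09,"wx":0,"wy":0,"wz":0,"fingers":-1},{"tx":0,"ty":0,"tz":0.09,"wx":0,"wy":0,"wz":0,"fingers":-1},{"tx":0,"ty":0,"tz":0.09,"wx":0,"wy":0,"wz":0,"fingers":-1},{"tx":0,"ty":0,"tz":0,"wx":0,"wy":0,"wz":0,"fingers":-1},{"tx":0,"ty":0,"tz":0,"wx":0,"wy":0,"wz":0,"fingers":-1}])

```text
time_s: 3.72
position: [0.5313, -0.1961, 0.1058]
ee_rot: [0.173, 0.985, -0.001, 0.006]
ft_force: [0.4, -0.1, 0.5]
grip_width: 0.092
```

```bash
python3 go.py 0.5315 -0.2025 0.053
```

```text
t 3.72 pos [ 0.5313 -0.1961  0.1058] yaw 70.04 q [-0.489  0.563  1.606  0.001  0.962 -1.712] F [ 0.4 -0.1  0.5]
shift share [-0.0045 -0.0149  0.1321] turn share [-0.0001  0.0018  0.    ]
```

>>> carry_out(motion=[{"tx":-0.0045,"ty":-0.015,"tz":0.05,"wx":0,"wy":0.0018,"wz":0,"fingers":-1},{"tx":0,"ty":0,"tz":0.05,"wx":0,"wy":0,"wz":0,"fingers":-1},{"tx":0,"ty":0,"tz":0.02,"wx":0,"wy":0,"wz":0,"fingers":-1},{"tx":0,"ty":0,"tz":0,"wx":0,"wy":0,"wz":0,"fingers":-1}])

```text
time_s: 4.05
position: [0.5354, -0.2013, 0.067]
ee_rot: [0.171, 0.985, -0.002, 0.006]
ft_force: [0.3, -0.2, -0.6]
grip_width: 0.0916
```

```bash
python3 go.py 0.5315 -0.2025 0.053
```

```text
t 4.05 pos [ 0.5354 -0.2013  0.067 ] yaw 70.3 q [-0.493  0.624  1.622 -0.     0.883 -1.72 ] F [ 0.3 -0.2 -0.6]
shift share [ 0.0087 -0.006   0.0349] turn share [-0.0003  0.002   0.    ]
```

>>> carry_out(motion=[{"tx":0.009,"ty":-0.006,"tz":0.02,"wx":0,"wy":0.004,"wz":0,"fingers":-1},{"tx":0,"ty":0,"tz":0.015,"wx":0,"wy":0.002,"wz":0,"fingers":-1},{"tx":0,"ty":0,"tz":0,"wx":0,"wy":0,"wz":0,"fingers":-1}])

```text
time_s: 4.3
position: [0.5332, -0.2029, 0.0575]
ee_rot: [0.171, 0.985, 0.0, -0.011]
ft_force: [-0.1, 0.2, -0.0]
grip_width: 0.0916
```

```bash
python3 go.py 0.5315 -0.2025 0.053
```

```text
t 4.3 pos [ 0.5332 -0.2029  0.0575] yaw 70.36 q [-0.495  0.65   1.603 -0.008  0.909 -1.717] F [-0.1  0.2 -0. ]
shift share [ 0.0042 -0.0004  0.0114] turn share [-0.0005 -0.0034 -0.    ]
```

>>> carry_out(motion=[{"tx":0.004,"ty":0,"tz":0.009,"wx":0,"wy":-0.0034,"wz":0,"fingers":-1},{"tx":0,"ty":0,"tz":0,"wx":0,"wy":0,"wz":0,"fingers":-1}])

```text
time_s: 4.47
position: [0.5326, -0.2029, 0.0551]
ee_rot: [0.17, 0.985, -0.002, 0.001]
ft_force: [-0.4, -0.5, 0.8]
grip_width: 0.0918
```

```bash
python3 go.py 0.5315 -0.2025 0.053
```

```text
t 4.47 pos [ 0.5326 -0.2029  0.0551] yaw 70.37 q [-0.497  0.643  1.627 -0.004  0.869 -1.722] F [-0.4 -0.5  0.8]
shift share [ 0.003  -0.0001  0.0053] turn share [-0.0006  0.0004  0.    ]
```

Close and lift a little.

>>> carry_out(motion=[{"tx":0.002,"ty":0,"tz":0.004,"wx":0,"wy":0,"wz":0,"fingers":1},{"tx":0,"ty":0,"tz":0,"wx":0,"wy":0,"wz":0,"fingers":1},{"tx":0,"ty":0,"tz":0,"wx":0,"wy":0,"wz":0,"fingers":1},{"tx":0,"ty":0,"tz":0,"wx":0,"wy":0,"wz":0,"fingers":1},{"tx":0,"ty":0,"tz":0,"wx":0,"wy":0,"wz":0,"fingers":1},{"tx":0,"ty":0,"tz":0,"wx":0,"wy":0,"wz":0,"fingers":1}])

```text
time_s: 4.97
position: [0.5331, -0.2033, 0.0555]
ee_rot: [0.171, 0.985, -0.002, 0.002]
ft_force: [0.5, 0.1, -0.8]
grip_width: 0.0565
```

```bash
python3 go.py 0.5315 -0.2025 0.28
```

```text
t 4.97 pos [ 0.5331 -0.2033  0.0555] yaw 70.35 q [-0.497  0.642  1.626 -0.005  0.868 -1.722] F [ 0.5  0.1 -0.8]
shift share [ 0.0022 -0.0018 -0.5612] turn share [-0.0007  0.0007  0.    ]
```

>>> carry_out(motion=[{"tx":0,"ty":0,"tz":0,"wx":0,"wy":0,"wz":0,"fingers":1},{"tx":0,"ty":0,"tz":0,"wx":0,"wy":0,"wz":0,"fingers":1},{"tx":0,"ty":0,"tz":0,"wx":0,"wy":0,"wz":0,"fingers":1},{"tx":0,"ty":0,"tz":0,"wx":0,"wy":0,"wz":0,"fingers":1},{"tx":0,"ty":0,"tz":0,"wx":0,"wy":0,"wz":0,"fingers":1},{"tx":0,"ty":0,"tz":0,"wx":0,"wy":0,"wz":0,"fingers":1}])

```text
time_s: 5.47
position: [0.5332, -0.2033, 0.0556]
ee_rot: [0.171, 0.985, -0.002, 0.002]
ft_force: [-0.2, -0.1, -0.4]
grip_width: 0.0314
```

>>> carry_out(motion=[{"tx":0,"ty":0,"tz":-0.03,"wx":0,"wy":0,"wz":0,"fingers":1},{"tx":0,"ty":0,"tz":-0.05,"wx":0,"wy":0,"wz":0,"fingers":1},{"tx":0,"ty":0,"tz":-0.08,"wx":0,"wy":0,"wz":0,"fingers":1},{"tx":0,"ty":0,"tz":-0.08,"wx":0,"wy":0,"wz":0,"fingers":1},{"tx":0,"ty":0,"tz":-0.08,"wx":0,"wy":0,"wz":0,"fingers":1},{"tx":0,"ty":0,"tz":-0.08,"wx":0,"wy":0,"wz":0,"fingers":1},{"tx":0,"ty":0,"tz":-0.08,"wx":0,"wy":0,"wz":0,"fingers":1},{"tx":0,"ty":0,"tz":-0.06,"wx":0,"wy":0,"wz":0,"fingers":1}])

```text
time_s: 6.13
position: [0.527, -0.1993, 0.2668]
ee_rot: [0.171, 0.985, 0.003, -0.014]
ft_force: [1.2, -0.1, -4.5]
grip_width: 0.0313
```

```bash
python3 go.py 0.6135 0.189 0.30
```

```text
t 6.13 pos [ 0.527  -0.1993  0.2668] yaw 70.33 q [-0.496  0.418  1.366 -0.004  1.385 -1.723] F [ 1.2 -0.1 -4.5]
shift share [ 0.1254  0.9871 -0.0788] turn share [ 0.0001 -0.0045  0.    ]
```

>>> carry_out(motion=[{"tx":0.01,"ty":0.04,"tz":-0.02,"wx":0,"wy":-0.002,"wz":0,"fingers":1},{"tx":0.01,"ty":0.08,"tz":-0.02,"wx":0,"wy":0,"wz":0,"fingers":1},{"tx":0.01,"ty":0.09,"tz":-0.02,"wx":0,"wy":0,"wz":0,"fingers":1},{"tx":0.01,"ty":0.09,"tz":-0.02,"wx":0,"wy":0,"wz":0,"fingers":1},{"tx":0.01,"ty":0.09,"tz":0,"wx":0,"wy":0,"wz":0,"fingers":1},{"tx":0.01,"ty":0.09,"tz":0,"wx":0,"wy":0,"wz":0,"fingers":1},{"tx":0.01,"ty":0.09,"tz":0,"wx":0,"wy":0,"wz":0,"fingers":1},{"tx":0.01,"ty":0.09,"tz":0,"wx":0,"wy":0,"wz":0,"fingers":1}])

```text
time_s: 6.8
position: [0.5871, 0.0614, 0.3017]
ee_rot: [0.178, 0.984, -0.001, -0.007]
ft_force: [1.3, -0.8, -4.5]
grip_width: 0.0313
```

```bash
python3 go.py 0.6135 0.189 0.30
```

```text
t 6.8 pos [0.5871 0.0614 0.3017] yaw 69.55 q [-0.025  0.443  1.232 -0.     1.482 -1.239] F [ 1.3 -0.8 -4.5]
shift share [0.0495 0.322  0.0032] turn share [-0.0008 -0.0022 -0.    ]
```

>>> carry_out(motion=[{"tx":0.013,"ty":0.09,"tz":0,"wx":0,"wy":-0.002,"wz":0,"fingers":1},{"tx":0.013,"ty":0.09,"tz":0,"wx":0,"wy":0,"wz":0,"fingers":1},{"tx":0.01,"ty":0.06,"tz":0,"wx":0,"wy":0,"wz":0,"fingers":1},{"tx":0.005,"ty":0.03,"tz":0,"wx":0,"wy":0,"wz":0,"fingers":1},{"tx":0,"ty":0,"tz":0,"wx":0,"wy":0,"wz":0,"fingers":1},{"tx":0,"ty":0,"tz":0,"wx":0,"wy":0,"wz":0,"fingers":1}])

```text
time_s: 7.3
position: [0.6071, 0.1819, 0.2933]
ee_rot: [0.173, 0.985, -0.004, -0.008]
ft_force: [-0.4, -0.3, -4.4]
grip_width: 0.0316
```

```bash
cat > d.py <<'E'
from h import *; from b2 import *
np.set_printoptions(precision=4,suppress=True)
o=monitor.get_obs(); print(o['position'],o['ee_rot'])
C=[optics.camera(n) for n in('scene','top')]
cv2.imwrite('pics/2.png',np.vstack([C[0]['frame'][80:320,300:560],C[1]['frame'][80:280,120:380]])[:,:,::-1])
tz=o['position'][2]-.055   # lid origin height
for c in C:
    P=cloud(c); x,y,z=[P[...,i] for i in range(3)]
    near=np.hypot(x-o['position'][0],y-o['position'][1])<.12
    m=near&(z>tz+.003)&(z<tz+.02); p=P[m]
    if m.sum()>50:
        A=np.c_[p[:,:2]-o['position'][:2],np.ones(len(p))]
        # flange ring only: r>0.08
        g=np.hypot(A[:,0],A[:,1])>.08; s=np.linalg.lstsq(A[g],p[g,2],rcond=None)[0]
        print('lid',m.sum(),'plane',s,'circle',circ(p[g][:,:2],.104)[:2],'flange z-tz',s[2]-tz)
    m=(abs(z-.15)<.004)&(np.hypot(x-.6135,y-.19)<.125)&(np.hypot(x-.605,y-.04)>.075)
    if m.sum()>30: print('rim',m.sum(),circ(P[m][:,:2],.102)[:2])
E
python3 d.py; python3 go.py 0.6135 0.189 0.22
```

```text
[0.6071 0.1819 0.2933] [ 0.1729  0.9849 -0.0035 -0.0076]
lid 1851 plane [-0.0188  0.0014  0.2515] circle [0.5982 0.1857] flange z-tz 0.013189988065937963
rim 292 [0.6135 0.1887]
lid 1704 plane [-0.019   0.0002  0.249 ] circle [0.6096 0.1971] flange z-tz 0.010711634483963117
rim 147 [0.6137 0.1926]
t 7.4 pos [0.6072 0.1808 0.2937] yaw 69.98 q [ 0.169  0.535  1.103 -0.001  1.52  -1.052] F [-0.4 -0.6 -4.8]
shift share [-0.0102  0.0265  0.1838] turn share [-0.0015 -0.0021 -0.    ]
```

View pics/2.png

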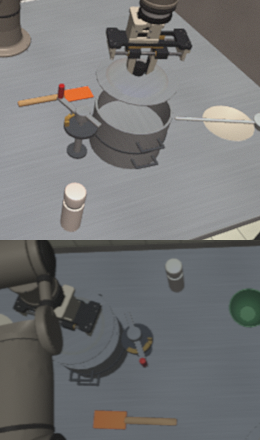

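>>> carry_out(motion=[{"tx":-0.012,"ty":0.028,"tz":0.05,"wx":-0.0015,"wy":-0.0028,"wz":0,"fingers":1},{"tx":0,"ty":0,"tz":0.05,"wx":0,"wy":0,"wz":0,"fingers":1},{"tx":0,"ty":0,"tz":0.04,"wx":0,"wy":0,"wz":0,"fingers":1},{"tx":0,"ty":0,"tz":0,"wx":0,"wy":0,"wz":0,"fingers":1},{"tx":0,"ty":0,"tz":0,"wx":0,"wy":0,"wz":0,"fingers":1}])

```text
time_s: 7.82
position: [0.6168, 0.1813, 0.238]
ee_rot: [0.179, 0.984, -0.001, 0.004]
ft_force: [0.4, -0.8, -4.4]
grip_width: 0.0311
```

```bash
python3 go.py 0.6145 0.190 0.215
```

```text
t 7.82 pos [0.6168 0.1813 0.238 ] yaw 69.43 q [ 0.169  0.569  1.194 -0.005  1.371 -1.042] F [ 0.4 -0.8 -4.4]
shift share [0.0135 0.0185 0.0575] turn share [-0.0001  0.0013  0.    ]
```

>>> carry_out(motion=[{"tx":0.013,"ty":0.025,"tz":0.02,"wx":0,"wy":0.001,"wz":0,"fingers":1},{"tx":0,"ty":0,"tz":0.02,"wx":0,"wy":0,"wz":0,"fingers":1},{"tx":0,"ty":0,"tz":0,"wx":0,"wy":0,"wz":0,"fingers":1},{"tx":0,"ty":0,"tz":0,"wx":0,"wy":0,"wz":0,"fingers":1}])

```text
time_s: 8.15
position: [0.6167, 0.1912, 0.2238]
ee_rot: [0.18, 0.984, 0.0, 0.003]
ft_force: [-0.2, -0.2, -3.9]
grip_width: 0.0311
```

```bash
python3 go.py 0.6145 0.190 0.215
```

```text
t 8.15 pos [0.6167 0.1912 0.2238] yaw 69.23 q [ 0.183  0.584  1.206 -0.001  1.346 -1.025] F [-0.2 -0.2 -3.9]
shift share [ 0.0041 -0.0048  0.0221] turn share [ 0.0002  0.0008 -0.    ]
```

>>> carry_out(motion=[{"tx":0.004,"ty":-0.004,"tz":0.02,"wx":0,"wy":0.0007,"wz":0,"fingers":1},{"tx":0,"ty":0,"tz":0.012,"wx":0,"wy":0,"wz":0,"fingers":1},{"tx":0,"ty":0,"tz":0,"wx":0,"wy":0,"wz":0,"fingers":1}])

```text
time_s: 8.4
position: [0.6149, 0.1905, 0.2111]
ee_rot: [0.18, 0.984, 0.001, 0.001]
ft_force: [0.6, 0.2, -4.3]
grip_width: 0.0315
```

```bash
python3 go.py 0.6145 0.190 0.1975; sed -i 's/2.png/3.png/' d.py; python3 d.py; python3 -c "
import cv2;a=cv2.imread('pics/3.png')[:240];cv2.imwrite('pics/3.png',cv2.resize(a[40:180,60:220],None,fx=3.5,fy=3.5,interpolation=2))"
```

```text
t 8.4 pos [0.6149 0.1905 0.2111] yaw 69.27 q [ 0.181  0.591  1.231  0.001  1.317 -1.028] F [ 0.6  0.2 -4.3]
shift share [ 0.0006 -0.0015  0.034 ] turn share [ 0.0004  0.0004 -0.    ]
[0.6149 0.1905 0.2111] [0.1799 0.9837 0.001  0.0014]
lid 1625 plane [0.0007 0.0075 0.1694] circle [0.6046 0.1942] flange z-tz 0.013303443124957098
rim 204 [0.6137 0.1891]
lid 1523 plane [-0.0007  0.0056  0.1671] circle [0.618  0.2061] flange z-tz 0.011007076056265552
rim 115 [0.6127 0.1927]
```

View pics/3.png

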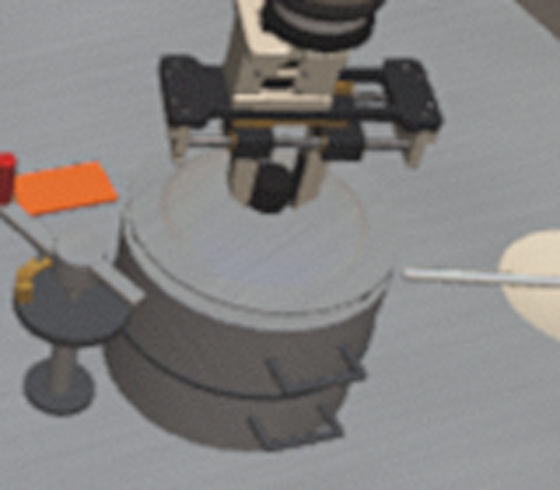

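>>> carry_out(motion=[{"tx":0,"ty":-0.001,"tz":0.012,"wx":0,"wy":0,"wz":0,"fingers":1},{"tx":0,"ty":0,"tz":0.01,"wx":0,"wy":0,"wz":0,"fingers":1},{"tx":0,"ty":0,"tz":0,"wx":0,"wy":0,"wz":0,"fingers":1}])

```text
time_s: 8.75
position: [0.6154, 0.1901, 0.2029]
ee_rot: [0.18, 0.984, 0.001, 0.002]
ft_force: [0.3, -0.3, -3.3]
grip_width: 0.031
```

```bash
python3 go.py 0.6145 0.190 0.1975
```

```text
t 8.75 pos [0.6154 0.1901 0.2029] yaw 69.26 q [ 0.18   0.596  1.244  0.001  1.296 -1.029] F [ 0.3 -0.3 -3.3]
shift share [ 0.002  -0.0011  0.0136] turn share [ 0.0006  0.0007 -0.    ]
```

>>> carry_out(motion=[{"tx":0.001,"ty":0,"tz":0.008,"wx":0,"wy":0,"wz":0,"fingers":1},{"tx":0,"ty":0,"tz":0.004,"wx":0,"wy":0,"wz":0,"fingers":1},{"tx":0,"ty":0,"tz":0,"wx":0,"wy":0,"wz":0,"fingers":1}])

```text
time_s: 9.0
position: [0.6151, 0.1903, 0.1979]
ee_rot: [0.18, 0.984, 0.001, 0.003]
ft_force: [-0.0, 0.6, -1.4]
grip_width: 0.0316
```

>>> carry_out(motion=[{"tx":0,"ty":0,"tz":0.006,"wx":0,"wy":0,"wz":0,"fingers":1},{"tx":0,"ty":0,"tz":0,"wx":0,"wy":0,"wz":0,"fingers":1}])

```text
time_s: 9.17
position: [0.6153, 0.1903, 0.1984]
ee_rot: [0.18, 0.984, 0.002, 0.004]
ft_force: [-0.2, 0.7, -4.8]
grip_width: 0.0313
```

>>> carry_out(motion=[{"tx":0,"ty":0,"tz":0.008,"wx":0,"wy":0,"wz":0,"fingers":1}])

```text
time_s: 9.25
position: [0.6159, 0.1905, 0.1974]
ee_rot: [0.18, 0.984, 0.002, 0.005]
ft_force: [-9.3, -1.3, 25.5]
grip_width: 0.0315
```

```bash
sed -i 's/3.png/4.png/' d.py; python3 d.py;python3 go.py 0.6145 0.190 0.1975
```

```text
[0.6159 0.1905 0.1974] [0.1798 0.9837 0.0021 0.0054]
lid 1786 plane [-0.0108  0.0099  0.1555] circle [0.6093 0.192 ] flange z-tz 0.013100235189766246
rim 219 [0.6145 0.1891]
lid 1603 plane [0.0055 0.003  0.1532] circle [0.6178 0.2043] flange z-tz 0.0107856110193629
rim 612 [0.6165 0.209 ]
t 9.35 pos [0.6158 0.1905 0.1975] yaw 69.3 q [ 0.181  0.598  1.255  0.     1.276 -1.028] F [-3.  -0.6  8.8]
shift share [ 0.0027 -0.0023 -0.0001] turn share [ 0.001   0.0016 -0.    ]
```

>>> carry_out(motion=[{"tx":0,"ty":0,"tz":-0.001,"wx":0,"wy":0,"wz":0,"fingers":-0.3},{"tx":0,"ty":0,"tz":0,"wx":0,"wy":0,"wz":0,"fingers":-0.3},{"tx":0,"ty":0,"tz":0,"wx":0,"wy":0,"wz":0,"fingers":-0.3},{"tx":0,"ty":0,"tz":0,"wx":0,"wy":0,"wz":0,"fingers":-0.3},{"tx":0,"ty":0,"tz":0,"wx":0,"wy":0,"wz":0,"fingers":-0.3},{"tx":0,"ty":0,"tz":0,"wx":0,"wy":0,"wz":0,"fingers":-0.3}])

```text
time_s: 9.85
position: [0.6175, 0.1909, 0.1997]
ee_rot: [0.18, 0.984, 0.003, 0.008]
ft_force: [-0.2, -0.3, 0.2]
grip_width: 0.0592
```

>>> carry_out(motion=[{"tx":0,"ty":0,"tz":-0.03,"wx":0,"wy":0,"wz":0,"fingers":-0.3},{"tx":0,"ty":0,"tz":-0.06,"wx":0,"wy":0,"wz":0,"fingers":-0.3},{"tx":0,"ty":0,"tz":-0.08,"wx":0,"wy":0,"wz":0,"fingers":-0.3},{"tx":0,"ty":0,"tz":-0.05,"wx":0,"wy":0,"wz":0,"fingers":0.2},{"tx":0,"ty":0,"tz":0,"wx":0,"wy":0,"wz":0,"fingers":0.2},{"tx":0,"ty":0,"tz":0,"wx":0,"wy":0,"wz":0,"fingers":0.2}])

```text
time_s: 10.35
position: [0.6152, 0.1903, 0.2874]
ee_rot: [0.18, 0.984, 0.002, 0.005]
ft_force: [0.0, 0.2, -0.3]
grip_width: 0.0445
```

```bash
cat > e.py <<'E'
from h import *; from b2 import *
np.set_printoptions(precision=4,suppress=True)
import sys
for n in ('top','scene'):
    c=optics.camera(n); P=cloud(c); x,y,z=[P[...,i] for i in range(3)]; save(sys.argv[1]+n+'.png',c)
    r_=np.hypot(x-.6135,y-.19); m=(r_>.082)&(r_<.1)&(z>.145)&(z<.16)
    p=P[m]; A=np.c_[p[:,:2]-[.6135,.19],np.ones(len(p))]; 
    if m.sum()>20: print(n,'flange',m.sum(),np.linalg.lstsq(A,p[:,2],rcond=None)[0])
    m=(abs(z-.17)<.012)&(np.hypot(x-.606,y-.035)<.012); print('hub',m.sum(),np.median(P[m],0))
    F=c['frame'].astype(int); red=(F[...,0]>90)&(F[...,1]<.45*F[...,0])&(F[...,2]<.45*F[...,0])&(np.hypot(x-.606,y-.035)<.125)
    m=red&(z>.14); print('red',m.sum(),np.median(P[m],0) if m.any() else '',np.max(P[m],0) if m.any() else '',np.min(P[m],0) if m.any() else '')
    for t in('handle_grip','handle_top','handle_tongue'):
        for d in spotter.spot_point(t,n)[:1]: print(t,round(d['conf'],2),at_z(c,d['point'],{'handle_grip':.1725,'handle_top':.17,'handle_tongue':.161}[t]))
E
python3 e.py 5; python3 go.py 0.52 0.01 0.28 106
```

```text
top flange 716 [-0.0021  0.0026  0.1535]
hub 53 [0.606  0.0345 0.1697]
red 20 [0.5141 0.0142 0.1936] [0.5195 0.0198 0.1981] [0.5078 0.0087 0.1909]
handle_grip 0.96 [0.5192 0.0235 0.1725]
handle_top 0.73 [0.6032 0.0437 0.17  ]
handle_tongue 0.7 [0.5556 0.0171 0.161 ]
scene flange 966 [0.0013 0.001  0.1561]
hub 51 [0.6082 0.0344 0.1716]
red 65 [0.522  0.0114 0.1814] [0.5264 0.0207 0.1977] [0.513  0.0059 0.1541]
handle_grip 0.61 [0.5209 0.0189 0.1725]
handle_top 0.7 [0.6072 0.0359 0.17  ]
handle_tongue 0.95 [0.6683 0.0603 0.161 ]
t 10.75 pos [0.6148 0.1902 0.2862] yaw 69.27 q [ 0.181  0.543  1.108  0.001  1.482 -1.028] F [-0.4  0.5 -0.6]
shift share [ 0.0623 -0.5052  0.0126] turn share [ 0.0004  0.0014 -0.102 ]
```

```bash
cat > plan.py <<'E'
# plan.py x y z yaw n : n equal rows with turn spread
import sys; from h import *
np.set_printoptions(precision=3,suppress=True)
o=monitor.get_obs(); Rt=R.from_quat(o['ee_rot']); p=np.array(o['position']); y=Rt.apply([0,1,0]); y0=np.arctan2(y[1],y[0])
*t,yw,n=map(float,sys.argv[1:6]); n=int(n); d=(np.radians(yw)-y0)/n
for i in range(n):
    a=y0+d*i; Y=np.array([np.cos(a),np.sin(a),0]); Z=np.array([0,0,-1]); M=np.c_[np.cross(Y,Z),Y,Z]
    print(M.T@(np.array(t)-p)/n/.4, -d/2/np.pi)
E
python3 plan.py .517 .016 .26 -78 22
```

```text
[ 0.003 -0.022  0.003] 0.018595095555949764
[ 0.001 -0.023  0.003] 0.018595095555949764
[-0.002 -0.023  0.003] 0.018595095555949764
[-0.005 -0.022  0.003] 0.018595095555949764
[-0.007 -0.022  0.003] 0.018595095555949764
[-0.01  -0.021  0.003] 0.018595095555949764
[-0.012 -0.019  0.003] 0.018595095555949764
[-0.014 -0.018  0.003] 0.018595095555949764
[-0.016 -0.016  0.003] 0.018595095555949764
[-0.018 -0.014  0.003] 0.018595095555949764
[-0.019 -0.012  0.003] 0.018595095555949764
[-0.021 -0.01   0.003] 0.018595095555949764
[-0.022 -0.007  0.003] 0.018595095555949764
[-0.022 -0.005  0.003] 0.018595095555949764
[-0.023 -0.002  0.003] 0.018595095555949764
[-0.023  0.001  0.003] 0.018595095555949764
[-0.022  0.003  0.003] 0.018595095555949764
[-0.022  0.006  0.003] 0.018595095555949764
[-0.021  0.008  0.003] 0.018595095555949764
[-0.02   0.011  0.003] 0.018595095555949764
[-0.019  0.013  0.003] 0.018595095555949764
[-0.017  0.015  0.003] 0.018595095555949764
```

>>> carry_out(motion=[{"tx":0.003,"ty":-0.022,"tz":0,"wx":0,"wy":0,"wz":0.0186,"fingers":0.13},{"tx":0.001,"ty":-0.023,"tz":0,"wx":0,"wy":0,"wz":0.0186,"fingers":0.13},{"tx":-0.002,"ty":-0.023,"tz":0,"wx":0,"wy":0,"wz":0.0186,"fingers":0.13},{"tx":-0.005,"ty":-0.022,"tz":0,"wx":0,"wy":0,"wz":0.0186,"fingers":0.13},{"tx":-0.007,"ty":-0.022,"tz":0,"wx":0,"wy":0,"wz":0.0186,"fingers":0.13},{"tx":-0.01,"ty":-0.021,"tz":0,"wx":0,"wy":0,"wz":0.0186,"fingers":0.13},{"tx":-0.012,"ty":-0.019,"tz":0,"wx":0,"wy":0,"wz":0.0186,"fingers":0.13},{"tx":-0.014,"ty":-0.018,"tz":0,"wx":0,"wy":0,"wz":0.0186,"fingers":0.13}])

```text
time_s: 11.42
position: [0.5765, 0.1259, 0.2814]
ee_rot: [0.619, 0.785, 0.002, 0.0]
ft_force: [-0.0, 0.5, -0.7]
grip_width: 0.0399
```

>>> carry_out(motion=[{"tx":-0.016,"ty":-0.016,"tz":0,"wx":0,"wy":0,"wz":0.0186,"fingers":0.13},{"tx":-0.018,"ty":-0.014,"tz":0,"wx":0,"wy":0,"wz":0.0186,"fingers":0.13},{"tx":-0.019,"ty":-0.012,"tz":0,"wx":0,"wy":0,"wz":0.0186,"fingers":0.13},{"tx":-0.021,"ty":-0.01,"tz":0,"wx":0,"wy":0,"wz":0.0186,"fingers":0.13},{"tx":-0.022,"ty":-0.007,"tz":0,"wx":0,"wy":0,"wz":0.0186,"fingers":0.13},{"tx":-0.022,"ty":-0.005,"tz":0,"wx":0,"wy":0,"wz":0.0186,"fingers":0.13},{"tx":-0.023,"ty":-0.002,"tz":0,"wx":0,"wy":0,"wz":0.0186,"fingers":0.13},{"tx":-0.023,"ty":0,"tz":0,"wx":0,"wy":0,"wz":0.0186,"fingers":0.13}])

```text
time_s: 12.08
position: [0.5335, 0.0616, 0.2785]
ee_rot: [0.917, 0.4, -0.0, -0.001]
ft_force: [-0.1, -0.4, 0.3]
grip_width: 0.0396
```

```bash
python3 go.py .517 .016 .25 -78;python3 plan.py .517 .016 .25 -78 8
```

```text
t 12.08 pos [0.5335 0.0616 0.2785] yaw -42.84 q [-0.029  0.346  1.443  0.002  1.354  0.719] F [-0.1 -0.4  0.3]
shift share [-0.1116  0.0474  0.071 ] turn share [-0.0004  0.0001  0.0977]
[-0.014  0.006  0.009] 0.01220765619777236
[-0.013  0.007  0.009] 0.01220765619777236
[-0.013  0.008  0.009] 0.01220765619777236
[-0.012  0.009  0.009] 0.01220765619777236
[-0.012  0.01   0.009] 0.01220765619777236
[-0.011  0.011  0.009] 0.01220765619777236
[-0.01   0.011  0.009] 0.01220765619777236
[-0.009  0.012  0.009] 0.01220765619777236
```

>>> carry_out(motion=[{"tx":-0.02,"ty":0.01,"tz":0,"wx":0,"wy":0,"wz":0.0195,"fingers":0.13},{"tx":-0.02,"ty":0.013,"tz":0,"wx":0,"wy":0,"wz":0.0195,"fingers":0.13},{"tx":-0.018,"ty":0.015,"tz":0,"wx":0,"wy":0,"wz":0.0195,"fingers":0.13},{"tx":-0.016,"ty":0.017,"tz":0,"wx":0,"wy":0,"wz":0.0195,"fingers":0.13},{"tx":-0.015,"ty":0.018,"tz":0,"wx":0,"wy":0,"wz":0.0195,"fingers":0.13},{"tx":0,"ty":0,"tz":0,"wx":0,"wy":0,"wz":0,"fingers":0.13}])

```text
time_s: 12.58
position: [0.5168, 0.0144, 0.2769]
ee_rot: [0.995, 0.096, -0.002, -0.001]
ft_force: [0.2, -0.7, 0.8]
grip_width: 0.04
```

```bash
cat > f.py <<'E'
from h import *; from b2 import *
np.set_printoptions(precision=4,suppress=True)
c=optics.camera('wrist'); save('6.png',c); P=cloud(c); x,y,z=[P[...,i] for i in range(3)]
F=c['frame'].astype(int); red=(F[...,0]>80)&(F[...,1]<.45*F[...,0])&(F[...,2]<.45*F[...,0])&(z>.13)
p=P[red]; print(red.sum())
if len(p):
    t=p[p[:,2]>p[:,2].max()-.005]; print('grip top',len(t),t.mean(0),(t.max(0)+t.min(0))/2,np.ptp(t,0), 'zrange',p[:,2].min(),p[:,2].max())
for t in('handle_grip','handle_top'):
    for d in spotter.spot_point(t,'wrist')[:1]: print(t,d['conf'],d['point'],at_z(c,d['point'],{'handle_grip':.1725,'handle_top':.17}[t]))
E
python3 f.py; python3 go.py .517 .016 .193 -78
```

```text
405
grip top 405 [0.5173 0.0137 0.1953] [0.5169 0.0137 0.1953] [0.0156 0.016  0.0043] zrange 0.1931750000934036 0.19752079785069535
handle_grip 0.61 [316.4, 208.4] [0.5163 0.0164 0.1725]
handle_top 0.63 [307.4, 82.4] [0.6026 0.0391 0.17  ]
t 12.73 pos [0.5174 0.0158 0.277 ] yaw -78.46 q [-0.119  0.312  1.497  0.002  1.337  1.25 ] F [ 0.3 -0.6  0.5]
shift share [-0.     -0.      0.2101] turn share [-0.0005  0.0006 -0.0013]
```

View pics/6.png

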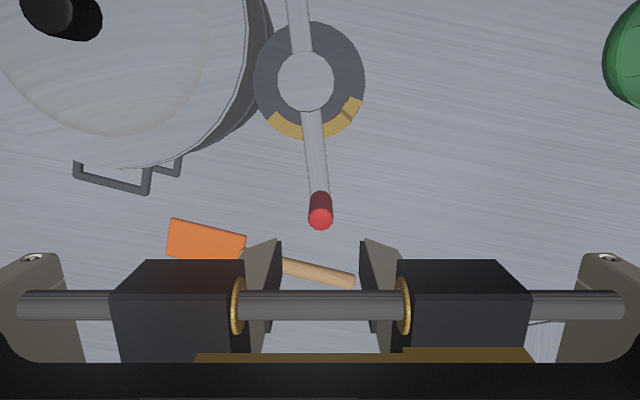

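>>> carry_out(motion=[{"tx":0,"ty":0.002,"tz":0.06,"wx":0,"wy":0,"wz":0,"fingers":0.13},{"tx":0,"ty":0,"tz":0.06,"wx":0,"wy":0,"wz":0,"fingers":0.13},{"tx":0,"ty":0,"tz":0.05,"wx":0,"wy":0,"wz":0,"fingers":0.13},{"tx":0,"ty":0,"tz":0.02,"wx":0,"wy":0,"wz":0,"fingers":0.13},{"tx":0,"ty":0,"tz":0,"wx":0,"wy":0,"wz":0,"fingers":0.13}])

```text
time_s: 13.15
position: [0.5194, 0.018, 0.1998]
ee_rot: [0.994, 0.109, 0.001, -0.001]
ft_force: [0.1, -0.4, -1.0]
grip_width: 0.0397
```

```bash
python3 go.py .517 .0145 .193 -77
```

```text
t 13.15 pos [0.5194 0.018  0.1998] yaw -77.45 q [-0.115  0.38   1.62   0.003  1.141  1.236] F [ 0.1 -0.4 -1. ]
shift share [-0.0079  0.0073  0.0171] turn share [-0.0004 -0.0003 -0.0013]
```

>>> carry_out(motion=[{"tx":-0.008,"ty":0.007,"tz":0.016,"wx":0,"wy":0,"wz":0,"fingers":0.13},{"tx":0,"ty":0,"tz":0,"wx":0,"wy":0,"wz":0,"fingers":0.3},{"tx":0,"ty":0,"tz":0,"wx":0,"wy":0,"wz":0,"fingers":0.5},{"tx":0,"ty":0,"tz":0,"wx":0,"wy":0,"wz":0,"fingers":0.5},{"tx":0,"ty":0,"tz":0,"wx":0,"wy":0,"wz":0,"fingers":0.5}])

```text
time_s: 13.57
position: [0.5185, 0.0149, 0.1959]
ee_rot: [0.994, 0.112, 0.003, -0.001]
ft_force: [0.2, -0.3, 0.3]
grip_width: 0.0238
```

```bash
python3 go.py .517 .0145 .193 -77
```

```text
t 13.57 pos [0.5185 0.0149 0.1959] yaw -77.18 q [-0.121  0.38   1.631  0.003  1.125  1.225] F [ 0.2 -0.3  0.3]
shift share [-0.004   0.0002  0.0072] turn share [-0.0002 -0.001  -0.0005]
```

```bash
cat > arc.py <<'E'
# arc.py [a_target_deg z]: state about hub, and shares to target angle
import sys; from h import *
np.set_printoptions(precision=4,suppress=True)
H=np.array([.6065,.0352]); o=monitor.get_obs(); Rt=R.from_quat(o['ee_rot']); p=np.array(o['position']); y=Rt.apply([0,1,0])
d=p[:2]-H; a=np.arctan2(d[1],d[0])%(2*np.pi); e=np.array([-np.sin(a),np.cos(a),0]); F=np.array(o['ft_force'])
print('t',round(o['time_s'],2),'angle',np.degrees(a),'r',np.hypot(*d),'z',p[2],'yaw-err',(np.degrees(np.arctan2(y[1],y[0]))-np.degrees(a)+270+180)%360-180,'Ftan',F@e,'F',F,'j6',o['joints'][5])
if len(sys.argv)>1:
    a2=np.radians(float(sys.argv[1])); t=np.array([*(H+.0918*np.array([np.cos(a2),np.sin(a2)])),float(sys.argv[2])])
    Y=np.array([-np.sin(a2),np.cos(a2),0]); Z=np.array([0,0,-1]); T=R.from_matrix(np.c_[np.cross(Y,Z),Y,Z])
    print('shift',Rt.inv().apply(t-p)/.4,'turn',(Rt.inv()*T).as_rotvec()/2/np.pi)
E
python3 arc.py 203 .194
```

```text
t 13.57 angle 192.98581677395782 r 0.09029055684050069 z 0.19587885481252762 yaw-err -0.16959567195942782 Ftan 0.344419204858579 F [ 0.2411 -0.2979  0.3359] j6 1.2248586943116568
shift [-0.0002  0.0399  0.0047] turn [-0.0001 -0.001  -0.0283]
```

>>> carry_out(motion=[{"tx":-0.003,"ty":0.01,"tz":0.004,"wx":0,"wy":0,"wz":-0.0071,"fingers":0.5},{"tx":0,"ty":0.01,"tz":0,"wx":0,"wy":0,"wz":-0.0071,"fingers":0.5},{"tx":0,"ty":0.01,"tz":0,"wx":0,"wy":0,"wz":-0.0071,"fingers":0.5},{"tx":0,"ty":0.01,"tz":0,"wx":0,"wy":0,"wz":-0.0071,"fingers":0.5}])

```text
time_s: 13.9
position: [0.523, 0.0003, 0.1968]
ee_rot: [0.979, 0.203, 0.006, -0.001]
ft_force: [0.3, 1.1, -1.1]
grip_width: 0.023
```

```bash
python3 arc.py 213 .194
```

```text
t 13.9 angle 202.65906125832197 r 0.0905154574335402 z 0.1968280966883765 yaw-err 0.809829365966209 Ftan -0.933779646370244 F [ 0.2622  1.1213 -1.142 ] j6 1.0093927846839965
shift [-0.0001  0.0412  0.0071] turn [ 0.0002 -0.0018 -0.0265]
```

>>> carry_out(motion=[{"tx":0,"ty":0.01,"tz":0.005,"wx":0,"wy":-0.001,"wz":-0.0068,"fingers":0.5},{"tx":0,"ty":0.01,"tz":0.002,"wx":0,"wy":0,"wz":-0.0068,"fingers":0.5},{"tx":0,"ty":0.01,"tz":0,"wx":0,"wy":0,"wz":-0.0068,"fingers":0.5}])

```text
time_s: 14.15
position: [0.5288, -0.0096, 0.196]
ee_rot: [0.963, 0.269, 0.004, -0.001]
ft_force: [-0.8, 3.3, 1.0]
grip_width: 0.0231
```

```bash
python3 arc.py 220 .194
```

```text
t 14.15 angle 209.95123555582262 r 0.08966218345979228 z 0.19601996034078892 yaw-err 1.2556046117571782 Ftan -3.2576392159357805 F [-0.7561  3.3241  0.9752] j6 0.8579348762650421
shift [-0.0027  0.04    0.005 ] turn [ 0.0002 -0.0013 -0.0244]
```

>>> carry_out(motion=[{"tx":-0.001,"ty":0.009,"tz":0.003,"wx":0,"wy":-0.001,"wz":-0.0055,"fingers":0.5},{"tx":-0.001,"ty":0.009,"tz":0.002,"wx":0,"wy":0,"wz":-0.0055,"fingers":0.5},{"tx":0,"ty":0.009,"tz":0,"wx":0,"wy":0,"wz":-0.0055,"fingers":0.5}])

```text
time_s: 14.4
position: [0.534, -0.0167, 0.1965]
ee_rot: [0.947, 0.321, 0.002, -0.002]
ft_force: [-3.1, 5.5, 3.7]
grip_width: 0.0226
```

```bash
python3 arc.py 225 .194
```

```text
t 14.4 angle 215.56765257850148 r 0.08916466105680604 z 0.1964533863861398 yaw-err 1.9201750029066602 Ftan -6.327716160485172 F [-3.1442  5.5307  3.6654] j6 0.7356621529611056
shift [-0.0048  0.0375  0.006 ] turn [-0.0004 -0.0009 -0.0209]
```

>>> carry_out(motion=[{"tx":-0.003,"ty":0.009,"tz":0.003,"wx":0,"wy":-0.001,"wz":-0.005,"fingers":0.5},{"tx":-0.001,"ty":0.009,"tz":0.002,"wx":0,"wy":0,"wz":-0.005,"fingers":0.5},{"tx":-0.001,"ty":0.009,"tz":0,"wx":0,"wy":0,"wz":-0.005,"fingers":0.5}])

```text
time_s: 14.65
position: [0.5389, -0.0235, 0.1969]
ee_rot: [0.93, 0.368, 0.0, -0.004]
ft_force: [-2.1, 7.2, 2.2]
grip_width: 0.0229
```

```bash
python3 arc.py 230 .194
```

```text
t 14.65 angle 220.96420854179888 r 0.08954738579117531 z 0.19687638140887823 yaw-err 2.2436434641971346 Ftan -6.866512327695275 F [-2.1327  7.2417  2.2011] j6 0.6243532471244245
shift [-0.0042  0.036   0.0069] turn [-0.001  -0.0006 -0.0189]
```

>>> carry_out(motion=[{"tx":-0.003,"ty":0.009,"tz":0.004,"wx":0,"wy":-0.001,"wz":-0.005,"fingers":0.5},{"tx":-0.001,"ty":0.009,"tz":0.002,"wx":0,"wy":0,"wz":-0.005,"fingers":0.5}])

```text
time_s: 14.82
position: [0.5421, -0.0277, 0.1961]
ee_rot: [0.917, 0.399, -0.002, -0.004]
ft_force: [-1.4, 0.9, 0.4]
grip_width: 0.0231
```

```bash
python3 arc.py 230 .194
```

```text
t 14.82 angle 224.33059126156192 r 0.09004908166575132 z 0.1961490892170791 yaw-err 2.698250724676541 Ftan -1.6133631856693993 F [-1.3586  0.9282  0.3609] j6 0.5528214514205716
shift [-0.0043  0.0225  0.0052] turn [-0.0016 -0.     -0.0083]
```

>>> carry_out(motion=[{"tx":-0.003,"ty":0.007,"tz":0.003,"wx":0,"wy":0,"wz":-0.003,"fingers":0.5}])

```text
time_s: 14.9
position: [0.5433, -0.0297, 0.1958]
ee_rot: [0.913, 0.409, -0.002, -0.005]
ft_force: [-2.7, 3.9, 2.4]
grip_width: 0.0229
```

```bash
python3 arc.py 230 .194; sed 's/6.png/7.png/' f.py >f2.py; python3 f2.py; python3 e.py 7 | grep -v flange
```

```text
t 14.9 angle 225.76459309467037 r 0.09060430478082489 z 0.1957776215483215 yaw-err 2.461680122078519 Ftan -4.690277632969126 F [-2.7148  3.9351  2.4015] j6 0.5273894440578426
shift [-0.0031  0.0169  0.0043] turn [-0.0017 -0.0002 -0.0049]
821
grip top 802 [ 0.5457 -0.0253  0.1994] [ 0.5442 -0.0263  0.199 ] [0.0165 0.0152 0.0048] zrange 0.1711815696016266 0.20142340526572927
handle_grip 0.63 [316.6, 261.1] [ 0.5422 -0.0301  0.1725]
handle_top 0.6 [311.8, 69.5] [0.6027 0.0405 0.17  ]
hub 0 [nan nan nan]
red 0   
handle_top 0.38 [0.6058 0.0426 0.17  ]
handle_tongue 0.39 [0.6384 0.0992 0.161 ]
hub 45 [0.6074 0.0339 0.1773]
red 0   
handle_grip 0.81 [ 0.5363 -0.0125  0.1725]
handle_top 0.92 [0.6089 0.041  0.17  ]
handle_tongue 0.66 [ 0.7115 -0.0185  0.161 ]
  return _methods._mean(a, axis=axis, dtype=dtype,
  ret = um.true_divide(
```

>>> carry_out(motion=[{"tx":-0.003,"ty":0.008,"tz":0.003,"wx":0,"wy":0,"wz":-0.004,"fingers":0.5},{"tx":-0.001,"ty":0.008,"tz":0.001,"wx":0,"wy":0,"wz":-0.004,"fingers":0.5}])

```text
time_s: 15.62
position: [0.5465, -0.0348, 0.1935]
ee_rot: [0.902, 0.431, -0.002, -0.006]
ft_force: [-3.9, 4.1, 4.9]
grip_width: 0.0225
```

```bash
cat > g.py <<'E'
from h import *; from b2 import *
c=optics.camera('scene'); P=cloud(c); x,y,z=[P[...,i] for i in range(3)]
m=(abs(z-.17)<.014)&(np.hypot(x-.6075,y-.034)<.012); print('hub z',m.sum(),np.median(P[m][:,2]) if m.any() else '')
E
python3 arc.py 235 .194; python3 g.py
```

```text
t 15.62 angle 229.3793851942604 r 0.09218747214973094 z 0.19350234926997312 yaw-err 1.6729674881447067 Ftan -5.568524634430833 F [-3.8568  4.0567  4.9492] j6 0.4700136285941995
shift [ 0.0014  0.0225 -0.0015] turn [-0.0019 -0.0003 -0.011 ]
hub z 74 0.1769229385710922
```

>>> carry_out(motion=[{"tx":0,"ty":0.008,"tz":-0.001,"wx":0,"wy":0,"wz":-0.005,"fingers":0.5}])

```text
time_s: 15.75
position: [0.5489, -0.0366, 0.1938]
ee_rot: [0.895, 0.445, -0.002, -0.006]
ft_force: [-2.0, 4.0, 2.2]
grip_width: 0.0232
```

```bash
python3 arc.py 235 .194; python3 g.py
```

```text
t 15.75 angle 231.26237030240233 r 0.09207948644940037 z 0.19384153302254428 yaw-err 1.6494343788419883 Ftan -4.071546020590281 F [-1.9966  4.0178  2.1643] j6 0.43475884552224336
shift [ 0.0008  0.015  -0.0006] turn [-0.002  -0.0003 -0.0058]
hub z 74 0.17772609588705468
```

>>> carry_out(motion=[{"tx":0,"ty":0.007,"tz":-0.001,"wx":0,"wy":0,"wz":-0.004,"fingers":0.5}])

```text
time_s: 15.88
position: [0.5517, -0.0388, 0.1942]
ee_rot: [0.889, 0.458, -0.002, -0.006]
ft_force: [-2.5, 2.9, 1.1]
grip_width: 0.0233
```

```bash
python3 arc.py 235 .194; python3 g.py
```

```text
t 15.88 angle 233.47961060666236 r 0.09205008641954783 z 0.19420885315123332 yaw-err 1.000566604580058 Ftan -3.7798803262308467 F [-2.5438  2.9165  1.051 ] j6 0.4050944641409305
shift [0.0006 0.0061 0.0005] turn [-0.0018 -0.0003 -0.0014]
hub z 70 0.17795256991855757
```

>>> carry_out(motion=[{"tx":0,"ty":0.007,"tz":0,"wx":-0.001,"wy":0,"wz":-0.005,"fingers":0.5}])

```text
time_s: 16.02
position: [0.5548, -0.0411, 0.1942]
ee_rot: [0.882, 0.472, 0.0, -0.002]
ft_force: [-0.1, 0.1, -1.0]
grip_width: 0.0234
```

```bash
python3 arc.py 240 .194; python3 g.py
```

```text
t 16.02 angle 235.86209743563015 r 0.09216244518809155 z 0.19418214386990648 yaw-err 0.4740878508143851 Ftan -0.1948777869432952 F [-0.1425  0.137  -1.0339] j6 0.37271147002827715
shift [0.0014 0.0166 0.0004] turn [-0.0005 -0.0004 -0.0102]
hub z 80 0.17840857202011606
```

>>> carry_out(motion=[{"tx":0.001,"ty":0.006,"tz":0,"wx":0,"wy":0,"wz":-0.004,"fingers":0.5}])

```text
time_s: 16.15
position: [0.5576, -0.0428, 0.1941]
ee_rot: [0.875, 0.484, 0.001, -0.001]
ft_force: [0.7, 0.6, -1.2]
grip_width: 0.0227
```

```bash
python3 arc.py 240 .194; python3 g.py
```

```text
t 16.15 angle 237.9249408180637 r 0.09209669192554247 z 0.19407041161516453 yaw-err -0.06597089489974906 Ftan 0.31377416405304853 F [ 0.7169  0.553  -1.241 ] j6 0.3452926414333457
shift [0.0009 0.0083 0.0002] turn [-0.0002 -0.0003 -0.0059]
hub z 77 0.17719160200009798
```

>>> carry_out(motion=[{"tx":0,"ty":0.005,"tz":0,"wx":0,"wy":0,"wz":-0.004,"fingers":0.5}])

```text
time_s: 16.28
position: [0.5606, -0.0449, 0.1939]
ee_rot: [0.869, 0.495, 0.001, 0.0]
ft_force: [1.7, -0.1, -1.3]
grip_width: 0.0231
```

```bash
python3 arc.py 240 .194; python3 g.py
```

```text
t 16.28 angle 240.17846070784927 r 0.09227906853722381 z 0.19388746464691348 yaw-err -0.8606994977914155 Ftan 1.543281508497635 F [ 1.7458 -0.0577 -1.3255] j6 0.31840408054131475
shift [ 0.0012 -0.0007 -0.0003] turn [ 0.0003 -0.0003 -0.0019]
hub z 59 0.17014780052789213
```

>>> carry_out(motion=[{"tx":0,"ty":0,"tz":0,"wx":0,"wy":0,"wz":0,"fingers":0.45}])

```text
time_s: 16.42
position: [0.5616, -0.0457, 0.1937]
ee_rot: [0.869, 0.495, 0.002, 0.001]
ft_force: [2.5, -1.0, -1.9]
grip_width: 0.0246
```

```bash
python3 arc.py 243 .194; python3 g.py
```

```text
t 16.42 angle 240.9664231086941 r 0.09250149950331545 z 0.193705859748821 yaw-err -1.6378057643039483 Ftan 2.6573305274407293 F [ 2.4796 -1.0082 -1.8644] j6 0.31768086185983435
shift [ 0.0021  0.0081 -0.0007] turn [ 0.0007 -0.0003 -0.0102]
hub z 57 0.16674472759768
```

>>> carry_out(motion=[{"tx":0.001,"ty":0.006,"tz":0,"wx":0,"wy":0,"wz":-0.006,"fingers":0.4}])

```text
time_s: 16.55
position: [0.5636, -0.0466, 0.1936]
ee_rot: [0.86, 0.51, 0.002, 0.001]
ft_force: [-0.1, -0.1, -0.8]
grip_width: 0.0269
```

```bash
python3 arc.py 245 .194; python3 g.py
```

```text
t 16.55 angle 242.2979257623373 r 0.0923652479262776 z 0.1936480848076449 yaw-err -0.9087314489585765 Ftan -0.09926812471461903 F [-0.14   -0.0531 -0.8346] j6 0.28104705163490296
shift [ 0.0018  0.0108 -0.0008] turn [ 0.0006 -0.0002 -0.01  ]
hub z 62 0.1663855532837621
```

>>> carry_out(motion=[{"tx":0,"ty":0,"tz":0,"wx":0,"wy":0,"wz":0,"fingers":0},{"tx":0,"ty":0,"tz":0,"wx":0,"wy":0,"wz":0,"fingers":0},{"tx":0,"ty":0,"tz":0,"wx":0,"wy":0,"wz":0,"fingers":0},{"tx":0,"ty":0,"tz":0,"wx":0,"wy":0,"wz":0,"fingers":0},{"tx":0,"ty":0,"tz":-0.03,"wx":0,"wy":0,"wz":0,"fingers":0},{"tx":0,"ty":0,"tz":-0.07,"wx":0,"wy":0,"wz":0,"fingers":0},{"tx":0,"ty":0,"tz":-0.08,"wx":0,"wy":0,"wz":0,"fingers":0},{"tx":0,"ty":0,"tz":-0.06,"wx":0,"wy":0,"wz":0,"fingers":0}])

```text
time_s: 17.27
position: [0.5592, -0.0455, 0.2863]
ee_rot: [0.861, 0.509, -0.005, -0.004]
ft_force: [0.0, -0.8, 0.1]
grip_width: 0.0457
```

```bash
sed 's/6.png/8.png/' f.py >f2.py; python3 f2.py; python3 e.py 8; python3 g.py; python3 arc.py
```

```text
360
grip top 360 [ 0.5712 -0.0436  0.1903] [ 0.5713 -0.0436  0.1899] [0.0164 0.0157 0.0046] zrange 0.1875748143328583 0.19221986998600007
handle_grip 0.92 [330.9, 190.0] [ 0.5716 -0.0405  0.1725]
handle_top 0.89 [319.4, 69.3] [0.6055 0.0393 0.17  ]
top flange 848 [ 0.0012 -0.0002  0.1534]
hub 7 [0.602  0.0434 0.1654]
red 0   
handle_grip 0.53 [0.6091 0.1803 0.1725]
handle_top 0.5 [0.6012 0.0382 0.17  ]
handle_tongue 0.7 [0.6255 0.1038 0.161 ]
scene flange 930 [0.0001 0.0009 0.1561]
hub 48 [0.6063 0.0352 0.1667]
red 66 [ 0.5771 -0.045   0.1778] [ 0.5804 -0.0365  0.1937] [ 0.5684 -0.0515  0.151 ]
handle_grip 0.55 [ 0.5806 -0.0374  0.1725]
handle_top 0.74 [0.6005 0.0384 0.17  ]
handle_tongue 0.8 [0.6268 0.098  0.161 ]
hub z 55 0.16644126462208642
t 17.87 angle 239.6543000689244 r 0.09358311955256217 z 0.28382486481269253 yaw-err 1.5420877307180945 Ftan -0.6061837363246145 F [-0.7524 -0.0854  0.0394] j6 0.28469642481555313
```

View pics/8.png

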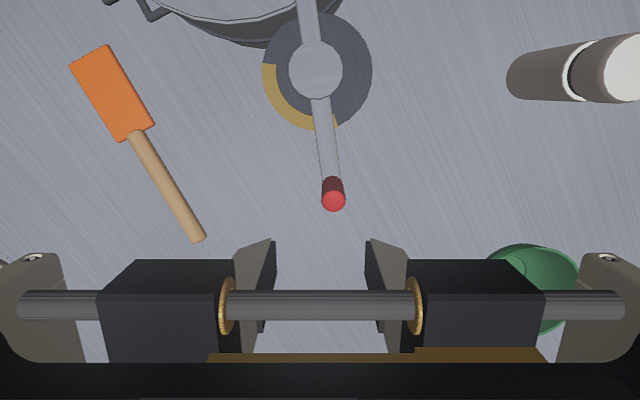

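View pics/8scene.png

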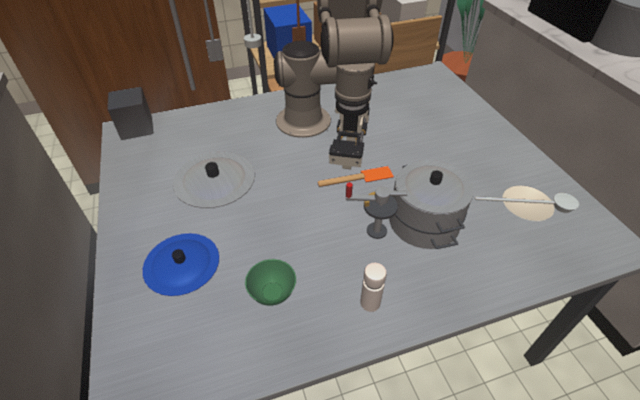

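```bash
python3 -c "
from h import *
print(order.hand_in(), monitor.get_obs()['time_s'])"
```

```text
the job is handed in; nothing more can be done
the job is handed in; nothing more can be done
```

The lid is seated in the top tier and the latch handle has dropped into its notch. I handed the job in at about 18 s, with the gripper open and well clear of everything.

**Lid:** I picked the smaller grey lid by its knob, set it into the rim and let go. The flange measured 153–156 mm above the bench, against 154 mm expected, with no measurable tilt. The last press while seating it read about 25 N at the wrist for one short row, firmer than I meant for "gently".

**Latch:** I swung the handle with the red grip loosely caged between the fingers. The push peaked at about 7 N on the ramp and fell to zero at the crest. The handle then dropped about 12 mm, with the hub top going from 178 to 166.5 mm in the scene camera, about 5 mm below its start height. I saw no rise in force that would suggest the stop, and the handle stayed in the notch after I let go.

**Doubtful checks:**
- **Handle angle:** The position of the grip puts the handle about 0.37 rad from the steamer's own -x, only just inside the 0.4 limit. The network's tongue points suggest about 0.25 rad. I did not nudge it further, to avoid pressing on the stop.
- **Bystanders:** I judged the bowl, grinder and spatula untouched from the pictures and did not measure them again.

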